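Slide the parts cabinet's rear door home behind the front one

ROBOT

A 7-joint arm with a two-finger parallel gripper is mounted at the origin on the work surface. World frame = base frame: x ahead of the robot, y to its left, z up, the work surface at z = 0. Lengths are in mm, angles in rad, forces in N, time in s.
With the tool pointing down it reaches from about 400 to 900 mm from the base axis. Payload 5.5 kg.
Tool frame: the origin (TCP) lies at the very end of the fingers, on their centre line; the grasp point (between the pads) lies 19 mm behind it (ctrl.grip_depth is the distance from the TCP to the grasp point, in mm); z points along the fingers, y is the line along which they close (so a half turn about z gives the same grasp; the last joint's range is limited). The gripper opens to 85 mm and grips with 20 to 120 N. Pads are 22 mm wide; open, the fingers measure 114 mm over their backs; the gripper's body (76 mm by 85 mm) begins 54 mm behind the grasp point. The pads swing forward as they close: fully open they stand 13 mm farther back than shut.
Start: joints at [1.414, 0.501, -0.427, 1.55, 0.221, 1.138, -0.21], TCP at [264.957, -593.546, 231.31] pointing down, gripper open.
Joint ranges: [-2.88, 2.88], [-0.31, 2.03], [-1.54, 1.56], [0.2, 2.42], [-1.41, 4.55], [0.19, 2.02], [-2.57, 2.57]. Speed limits (rad/s): [2.57, 2.57, 3.14, 3.14, 3.14, 3.14, 3.14].

INTERFACE

Orientations are given as a rotation vector (axis times angle).
In Python, from rig import ctrl, vision gives the robot as it stands.
- The arm moves only by the tool play_rows, never from a script. Its argument "steps" is a list of rows, each an object of numbers: "x", "y", "z": the shift along the tool's x, y, z in cm; "turn": the turn about the tool's z in rad; "claw": the closure in counts, from 0 (fully open) to 255 (shut). In form: [{"x": .., "y": .., "z": .., "turn": .., "claw": ..}, ...]. A call has exactly 8 rows; each row is the pose to reach, as a shift and turn from the pose commanded when the call began, along the tool's axes at that moment; what a row does not reach only later rows make up. A row lasts 1/10 s, in which the tool goes at most 50 mm and 8.59 degrees, less where a joint would pass 70% of its speed; a pose out of reach is approached as far as the arm can. A call with a gripper value outside its range is refused whole. The fingers move at their own pace and stop on an object; "force" is the grip in N (left out, the last holds). Time passes only in rows, so rows that repeat a pose let the fingers close, or fill a call up. It gives the time, the measured TCP pose, the force, the opening and the grip force at its end, in the units of the state.
- ctrl.get_obs(): the state, without advancing time (a new reading comes with each control period).
- vision.snapshot(name): name is "side" or "top" or "wrist"; returns the picture (420x560x3 uint8, red, green, blue); there is no depth.
- vision.camera_params(name): a dict with "fx", "fy", "cx", "cy" (pixels), "dist_coeffs" ([k1, k2, p1, p2, k3] as OpenCV has them; the pictures are not rectified), "origin" and "orientation" of the camera in the world. Camera axes: x right, y up, looking along -z (the intrinsics and any distortion apply to the point x, -y, -z); pixel columns grow to the right and rows downward; lengths in mm; the calibration is good to about 2 mm. A picture is of the moment at which its call begins: read the wrist's pose just before it. camera_params takes no time and is no camera call; for the wrist camera it gives the pose at the moment of the call.
- ctrl.job_done(): hands the job in; it is judged then, once.
The state is a dict: "t": time; "q": joint angles; "qvel": joint speeds; "joint_efforts": joint torques, N m; "ee_pos": TCP position; "ee_rot": TCP orientation; "contact_force": force on the tool from outside, world axes, zero at the start; "moment": the same for the moment, N m; "width": finger opening in mm; "grasp_force": force on a finger pad.
Only numpy, scipy, OpenCV 4.12 (cv2) and the standard library are available. Lean on these libraries where they do the work, as an engineer would, in place of code of your own. Each camera call takes 0.05 s, during which the arm holds its last target. There are 200 camera calls.

TASK

Open the right-hand bay of the parts cabinet: push the recessed slide lock beside the door all the way up the slope to release it, then slide the right-hand (rear) door fully home behind its left-hand neighbour until the catch holds it. Leave the left-hand door shut, do not ram anything, and do not disturb the things standing around.

Things in the scene. Friction and masses are not known exactly. Their poses are not given: they have to be found in the camera images.
- cabinet: Grey parts cabinet, 442 mm wide (y), 227 deep (x), fixed; origin under it on the bench. Its face slopes 20 degrees: low edge (80 mm high) towards the robot, high edge 150 mm. The points below have face axes: x up the slope, y along the track to the left, z out of the face. Rails 16 mm above the rear door's face run along both edges, 86 mm from the middle line. Bays are hollow, 35 mm or more deep.
- lock (a joint): Slide lock in the 72 mm wide right jamb: 0 to 0.004 = locked, 0.026 = pushed fully up the slope (+x of the face), released. It runs with about 3 N of friction and stays where it is left; until it has moved 18 mm a dog blocks the rear door.
- lock_end (a point): Lock slider's lower end face, the one to push (40 mm wide, 13 mm high): middle of its upper edge. Steel slider 30 mm long, 2 mm under the jamb's surface, in a slot 44 mm wide, 106 mm long (x); slot floor 14 mm under this point. From this face down the slope 48 mm of slot are empty when locked. The jamb's surface is 4 mm above the rear door's face. Face axes.
- rear_door (a joint): Rear (right-hand) door on the lower track: 0 = shut, 0.150 = fully home behind (under) the front door. Slides to +y of the face with about 3 N of friction plus 1.5 N per 0.1 m/s; from 0.129 to 0.141 a sprung roller resists with some 6 to 10 N more, hardest at first; past 0.141 it gives way and helps the door to its stop at 0.150, where it holds it.
- pull (a point): Rear door's black flush pull, middle of its mouth, level with the door's face: a pocket 46 mm (y) by 64 mm (x), 15 mm deep, 70 mm from the door's right-hand end. Door: 180 mm (y) by 170 mm (x), 12 mm thick. When shut, the front door's end is 90 mm to +y of this point, so a finger in the pull meets it when the door has opened 65 mm. Face axes.
- door_end (a point): Rear door's right-hand end: middle of its edge, level with the door's face. The end is flat, 22 mm high (down from the face). Shut, it touches the right jamb and cannot be reached; as the door opens, a gap as wide as the joint's value opens between jamb and end, where a finger can push the end to +y. Face axes.
- front_door (a joint): Front (left-hand) door on the upper track: 0 = shut at the left end, where it must stay; grows to the right (5 N of friction).
- front_door_end (a point): Front door's right-hand end: middle of its upper edge, 14 mm above the rear door's face. The door is 12 mm thick. This end is 10 mm to +y of the rear door's end when the rear door is fully home. Face axes.
- small_bin: Bystander: open plastic bin 150 x 100 x 75 mm; origin under its middle.
- spanner: Bystander: steel spanner 160 mm long, lying on the bench.
- carton: Bystander: cardboard carton 110 x 90 x 80 mm; origin under its middle.
- washer_cup: Bystander: grey plastic cup 70 mm across, 70 mm high; origin under its middle.

How it is judged:
By the outcome, as a careful person would: the job done as asked, in the order asked, and still so for the second after the job is handed in, with the robot touching nothing.
It also fails if it takes over 58 s, if anything falls off the work surface, if the arm or the gripper's body presses on something with over 40 N, if the wrist force passes 120 N, or if a joint passes its speed limit or range.

## Working session

There is one attempt and no reset: what is moved stays moved. The work goes in short steps, Python scripts to look and compute and a tool call to move; the robot and the scene stay as the last step left them, time stands still between calls to the robot, and variables do not carry over. Pictures are saved under pics/ and viewed, at most 10 in all, crops included, and the job is handed in when it is done.

Besides the shell and the picture viewer there is one more tool, called as a command line: name --argument value ..., lists and objects as JSON in quotes. play_rows: Moves the arm, as the interface text tells. Its arguments: {"type":"object","properties":{"steps":{"type":"array","items":{"type":"object","properties":{"x":{"type":"number"},"y":{"type":"number"},"z":{"type":"number"},"turn":{"type":"number"},"claw":{"type":"number"}}}},"force":{"type":"number"}},"required":["steps"]}

```bash
mkdir -p pics; ls
python3 - <<'E'
from rig import ctrl, vision
import cv2, numpy as np
o=ctrl.get_obs(); print({k:np.round(v,3) for k,v in o.items()})
for n in ["side","top"]:
    p=vision.camera_params(n); print(n,p)
    cv2.imwrite(f"pics/{n}0.png",vision.snapshot(n)[:,:,::-1])
print(vision.camera_params("wrist"))
E
```

```text
pics
{'t': np.float64(0.0), 'q': array([ 1.414,  0.502, -0.427,  1.551,  0.221,  1.138, -0.21 ]), 'qvel': array([-0.001, -0.   ,  0.001,  0.   , -0.001, -0.   ,  0.002]), 'joint_efforts': array([ 0.0000e+00, -5.6953e+01, -5.8160e+00, -2.8094e+01,  1.1000e-02,
        1.2000e-02,  0.0000e+00]), 'ee_pos': array([ 264.586, -592.941,  230.266]), 'ee_rot': array([-3.071e+00, -6.540e-01,  1.000e-03]), 'contact_force': array([-0.388, -0.456,  0.913]), 'moment': array([-0.046, -0.021, -0.011]), 'grasp_force': np.float64(0.0), 'width': np.float64(85.199)}
side {'fx': 422.1538881363667, 'fy': 422.1538881363667, 'cx': 281.5511047334737, 'cy': 206.69782361241346, 'dist_coeffs': array([-0.06076257,  0.        ,  0.        ,  0.        ,  0.        ]), 'origin': array([379.02375132, 670.22130497, 802.92138135]), 'orientation': array([ 0.13841736, -1.04898033, -2.66078626])}
top {'fx': 503.5785491520407, 'fy': 503.5785491520407, 'cx': 274.61061518902477, 'cy': 210.28741317433332, 'dist_coeffs': array([0.00732576, 0.        , 0.        , 0.        , 0.        ]), 'origin': array([ 480.7743908 ,   52.88762876, 1242.58494455]), 'orientation': array([ 0.04951601, -0.04067883, -1.5837828 ])}
{'fx': 302.4522365188519, 'fy': 302.4522365188519, 'cx': 282.245152281031, 'cy': 209.9112729468534, 'dist_coeffs': array([0.00432993, 0.        , 0.        , 0.        , 0.        ]), 'origin': array([ 336.18799577, -561.60219645,  372.97100588]), 'orientation': array([-0.2754435 ,  0.18081112, -1.1404499 ])}
```

View pics/top0.png

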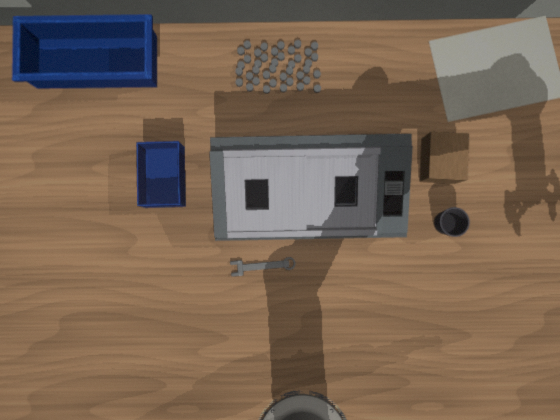

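View pics/side0.png

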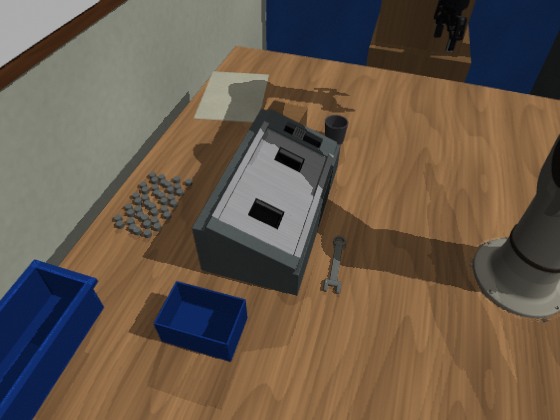

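The top view shows the cabinet at cols 211–411, rows 135–240. The front pull is at about (257,194), the rear pull at (346,191), and the lock slot at (393,193) with its slider near row 188. The cup (453,222) and carton (445,157) stand to the right. The side view shows the pulls at (267,213) and (289,159) and the slot near (303,134). Next I'll triangulate the dark pockets across the two views.

```bash
cat > h.py <<'E'
from rig import ctrl, vision
import cv2, numpy as np
from scipy.spatial.transform import Rotation as R
def ray(p,uv):
    K=np.array([[p['fx'],0,p['cx']],[0,p['fy'],p['cy']],[0,0,1]])
    n=cv2.undistortPoints(np.array(uv,float).reshape(-1,1,2),K,p['dist_coeffs']).reshape(-1,2)
    d=np.c_[n[:,0],-n[:,1],-np.ones(len(n))]
    return p['origin'],R.from_rotvec(p['orientation']).apply(d)
def proj(p,X):
    c=R.from_rotvec(p['orientation']).inv().apply(np.atleast_2d(X)-p['origin'])
    K=np.array([[p['fx'],0,p['cx']],[0,p['fy'],p['cy']],[0,0,1]])
    return cv2.projectPoints(c*[1,-1,-1],np.zeros(3),np.zeros(3),K,p['dist_coeffs'])[0].reshape(-1,2)
def tri(p1,u1,p2,u2):
    (a,d1),(b,d2)=ray(p1,u1),ray(p2,u2); out=[]
    for e,f in zip(d1,d2):
        s=np.linalg.lstsq(np.c_[e,-f],b-a,rcond=None)[0]
        A,B=a+s[0]*e,b+s[1]*f; out.append(np.r_[(A+B)/2,np.linalg.norm(A-B)])
    return np.array(out)
def plane(p,uv,P,n):
    a,d=ray(p,uv); return a+d*(((P-a)@n)/(d@n))[:,None]
E
python3 - <<'E'
from h import *
for n,(x0,x1,y0,y1) in {"top":(205,415,130,245),"side":(195,345,105,290)}.items():
    im=cv2.imread(f"pics/{n}0.png"); m=(im.max(2)<32).astype(np.uint8)
    z=np.zeros_like(m); z[y0:y1,x0:x1]=m[y0:y1,x0:x1]
    for c in cv2.findContours(z,0,2)[0]:
        if cv2.contourArea(c)>40: print(n,cv2.contourArea(c),np.round(cv2.boxPoints(cv2.minAreaRect(c)),1).tolist(),np.round(c.reshape(-1,2).mean(0),1))
t=cv2.imread("pics/top0.png")[130:245,295:425]; s=cv2.imread("pics/side0.png")[100:240,200:350]
t=cv2.resize(t,None,fx=3.6,fy=3.6,interpolation=2);s=cv2.resize(s,(395,414*395//395),interpolation=2)
cv2.imwrite("pics/c1.png",np.hstack([cv2.resize(t,(405,414)),s]))
E
```

```text
top 312.5 [[383.0, 195.0], [401.0, 195.0], [401.0, 214.0], [383.0, 214.0]] [392.8 203.4]
top 270.5 [[337.0, 178.0], [354.0, 178.0], [354.0, 202.0], [337.0, 202.0]] [345.  192.6]
top 149.5 [[385.0, 171.0], [403.0, 171.0], [403.0, 180.0], [385.0, 180.0]] [393.7 176.9]
side 418.5 [[247.3000030517578, 216.10000610351562], [253.6999969482422, 200.3000030517578], [283.29998779296875, 212.10000610351562], [277.0, 228.0]] [266.8 214.6]
side 58.0 [[316.6000061035156, 221.3000030517578], [330.20001220703125, 173.8000030517578], [333.20001220703125, 174.60000610351562], [319.70001220703125, 222.1999969482422]] [325.  198.2]
side 206.5 [[274.20001220703125, 158.60000610351562], [280.0, 147.0], [304.79998779296875, 159.39999389648438], [299.0, 171.0]] [289.1 160.3]
side 102.5 [[301.79998779296875, 139.39999389648438], [305.0, 133.0], [321.3999938964844, 141.1999969482422], [318.20001220703125, 147.60000610351562]] [311.2 140.4]
side 52.0 [[283.0, 130.0], [285.79998779296875, 124.4000015258789], [294.6000061035156, 128.8000030517578], [291.79998779296875, 134.39999389648438]] [288.9 129.4]
side 120.5 [[320.20001220703125, 132.60000610351562], [325.0, 123.0], [340.6000061035156, 130.8000030517578], [335.79998779296875, 140.39999389648438]] [332.  133.3]
side 74.5 [[333.0, 126.0], [333.0, 116.0], [344.0, 116.0], [344.0, 126.0]] [338.6 120.8]
```

View pics/c1.png

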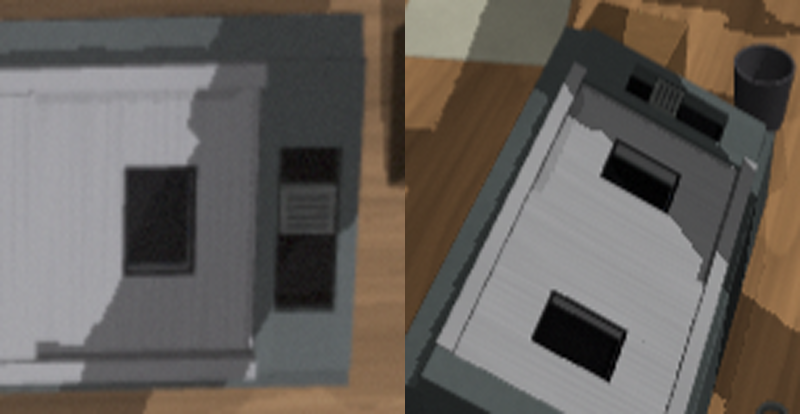

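The crop shows the slot corners, the ribbed slider and the pull corners clearly in both views. In the top image the slider's lower edge is at row 130+233/3.6≈194.7. I'll triangulate these corners and fit the face frame.

Run:
```python
from h import *
pt,ps=vision.camera_params("top"),vision.camera_params("side")
# order: up+y, up-y, dn-y, dn+y
T=lambda a:[[295+x/3.115-.3,130+y/3.6-.3] for x,y in a]
S=lambda a:[[200+(x-405)/2.633-.3,100+y/2.957-.3] for x,y in a]
st=T([(281,148),(341,148),(334,310),(275,310)]); ss=S([(627,92),(640,70),(727,118),(713,140)])
qt=T([(124,167),(196,166),(193,274),(124,274)]); qs=S([(601,171),(617,140),(680,178),(664,211)])
A=tri(pt,st,ps,ss);B=tri(pt,qt,ps,qs)
print("slot\n",A.round(1),A.mean(0).round(1));print("pull\n",B.round(1),B.mean(0).round(1))
# edge of slider lower end: crop row 233, x 308
for z in (108,118,128):
    print(z,plane(pt,T([(308,233),(308,148),(308,310),(160,220)]),np.array([0,0,z]),np.array([0,0,1.])).round(1).tolist())
yw=np.arctan2(*(A[:,:2].mean(0)-B[:,:2].mean(0))*[1,-1]);print("yaw",yw)
print("tilt slot",np.degrees(np.arctan2(A[0:2].mean(0)-A[2:4].mean(0),1)), A[0:2].mean(0)-A[2:4].mean(0))
```

```text
slot
 [[ 625.9 -186.7  134.9    5.2]
 [ 625.6 -230.9  128.     6.2]
 [ 529.4 -230.6   96.2    1.3]
 [ 531.8 -185.5  104.5    3. ]] [ 578.2 -208.4  115.9    3.9]
pull
 [[ 6.164e+02 -7.480e+01  1.370e+02  3.200e+00]
 [ 6.171e+02 -1.270e+02  1.289e+02  3.600e+00]
 [ 5.528e+02 -1.273e+02  1.029e+02  2.100e+00]
 [ 5.541e+02 -7.640e+01  1.085e+02  2.000e-01]] [ 585.1 -101.4  119.3    2.3]
108 [[578.1, -210.1, 108.0], [631.7, -211.5, 108.0], [529.8, -208.8, 108.0], [587.8, -103.2, 108.0]]
118 [[577.3, -207.8, 118.0], [630.4, -209.2, 118.0], [529.4, -206.5, 118.0], [586.8, -101.8, 118.0]]
128 [[576.4, -205.5, 128.0], [629.0, -206.9, 128.0], [528.9, -204.2, 128.0], [585.9, -100.4, 128.0]]
yaw -0.06466708718280983
tilt slot [ 89.39791718 -37.02683692  88.16009257  74.32799778] [95.15911829 -0.75428868 31.12987233  3.56429828]
```

The slot (44 mm wide, about 101 mm long) and the pull agree with the sizes given. I'll close the fingers and keep tool y along the slope, so one orientation serves the slot, the pull and the gap. Next I'll work out the approach in the tool axes.

```bash
cat >> h.py <<'E'
def tool(): 
    o=ctrl.get_obs(); return o,R.from_rotvec(o['ee_rot'])
def shift(target):
    o,r=tool(); return r.inv().apply(np.array(target)-o['ee_pos'])/10
E
python3 - <<'E'
from h import *
o,r=tool(); print("axes cols\n",r.as_matrix().round(3))
w=vision.camera_params("wrist"); print("cam in tool",r.inv().apply(w['origin']-o['ee_pos']).round(1)," view dir tool",r.inv().apply(R.from_rotvec(w['orientation']).apply([0,0,-1])).round(3))
print(shift([565,-190,260]))
E
```

```text
axes cols
 [[ 0.913  0.408 -0.001]
 [ 0.408 -0.913  0.002]
 [ 0.    -0.002 -1.   ]]
cam in tool [  78.1    0.2 -142.6]  view dir tool [-0.307  0.     0.952]
[ 43.85448106 -24.56279811  -2.91664998]
```

play_rows --steps '[{"x":2,"y":-1.1,"z":-1,"turn":-0.08,"claw":255},{"x":5.5,"y":-3.1,"z":-2,"turn":-0.2,"claw":255},{"x":9.5,"y":-5.3,"z":-3,"turn":-0.33,"claw":255},{"x":13.5,"y":-7.6,"z":-3,"turn":-0.46,"claw":255},{"x":17.5,"y":-9.8,"z":-3,"turn":-0.59,"claw":255},{"x":21.5,"y":-12,"z":-3,"turn":-0.72,"claw":255},{"x":25.5,"y":-14.3,"z":-3,"turn":-0.85,"claw":255},{"x":29.5,"y":-16.5,"z":-3,"turn":-0.95,"claw":255}]' --force 30

```text
t: 0.9
ee_pos: [467.6, -320.9, 261.1]
ee_rot: [-2.428, -1.993, 0.001]
contact_force: [0.2, 0.6, -0.3]
width: -0.3
grasp_force: 0.0
```

Run:
```python
from h import *
o,r=tool(); print(o['t'],o['ee_pos'],o['q'].round(2),shift([565,-190,260]),r.as_matrix().round(3))
```

```text
0.9 [ 467.55724118 -320.94173636  261.11665058] [ 1.14  0.38 -0.75  1.72  0.28  1.15  0.12] [14.74252984  7.00478859  0.10731017] [[ 0.195  0.981 -0.   ]
 [ 0.981 -0.195  0.   ]
 [-0.    -0.    -1.   ]]
```

play_rows --steps '[{"x":3,"y":1.4,"z":0,"turn":-0.05},{"x":6.5,"y":3.0,"z":0,"turn":-0.1},{"x":10,"y":4.7,"z":0,"turn":-0.15},{"x":13,"y":6.2,"z":0,"turn":-0.19},{"x":14.5,"y":7,"z":0,"turn":-0.2},{"x":14.7,"y":7,"z":0,"turn":-0.2},{"x":14.7,"y":7,"z":0,"turn":-0.2},{"x":14.7,"y":7,"z":0,"turn":-0.2}]'

```text
validation failed for argument at $.st...
```

Run:
```python
from h import *
import pickle
o,r=tool(); w=vision.camera_params("wrist"); im=vision.snapshot("wrist")
pickle.dump(w,open("w1.pkl","wb")); cv2.imwrite("pics/w1.png",im[:,:,::-1])
print(o['ee_pos'],r.as_matrix().round(3)); print(o['q'].round(2))
print(proj(w,[[578,-208,116],[585,-101,119],[577,-208,116]]).round(1))
```

```text
[ 467.55724118 -320.94173636  261.11665058] [[ 0.195  0.981 -0.   ]
 [ 0.981 -0.195  0.   ]
 [-0.    -0.    -1.   ]]
[ 1.14  0.38 -0.75  1.72  0.28  1.15  0.12]
[[ 384.3   45.3]
 [ 381.9 -119.3]
 [ 383.1   45.5]]
```

View pics/w1.png

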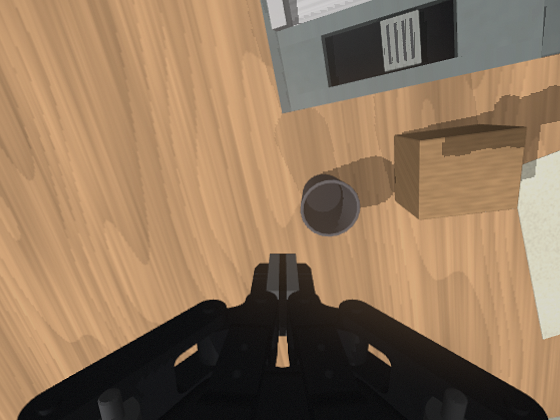

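The move was refused, so every row probably needs "claw". The picture still shows the slot (cols 322–457, rows 0–87), close to where it was predicted. I'll send the move again with "claw" in each row.

play_rows --steps '[{"x":3,"y":1.4,"z":0,"turn":-0.05,"claw":255},{"x":6.5,"y":3.0,"z":0,"turn":-0.1,"claw":255},{"x":10,"y":4.7,"z":0,"turn":-0.15,"claw":255},{"x":13,"y":6.2,"z":0,"turn":-0.19,"claw":255},{"x":14.5,"y":7,"z":0,"turn":-0.2,"claw":255},{"x":14.7,"y":7,"z":0,"turn":-0.2,"claw":255},{"x":14.7,"y":7,"z":0,"turn":-0.2,"claw":255},{"x":14.7,"y":7,"z":0,"turn":-0.2,"claw":255}]'

```text
t: 1.75
ee_pos: [564.0, -194.4, 260.9]
ee_rot: [-2.225, -2.217, 0.002]
contact_force: [-0.2, 0.1, 0.1]
width: 0.1
grasp_force: 0.0
```

Run:
```python
from h import *
import pickle
o,r=tool(); w=vision.camera_params("wrist"); im=vision.snapshot("wrist")
pickle.dump(w,open("w2.pkl","wb")); cv2.imwrite("pics/w2.png",im[:,:,::-1])
print(o['t'],o['ee_pos'],r.as_matrix().round(3)); print(o['q'].round(2))
print(proj(w,[[578,-208,116],[585,-101,119],[577,-208,116]]).round(1))
```

```text
1.75 [ 563.96466113 -194.4278215   260.89299465] [[ 0.004  1.    -0.001]
 [ 1.    -0.004 -0.001]
 [-0.001 -0.001 -1.   ]]
[ 0.89  0.46 -0.81  1.65  0.35  1.19 -0.  ]
[[296.8 208.9]
 [306.4  93.9]
 [295.8 208.9]]
```

View pics/w2.png

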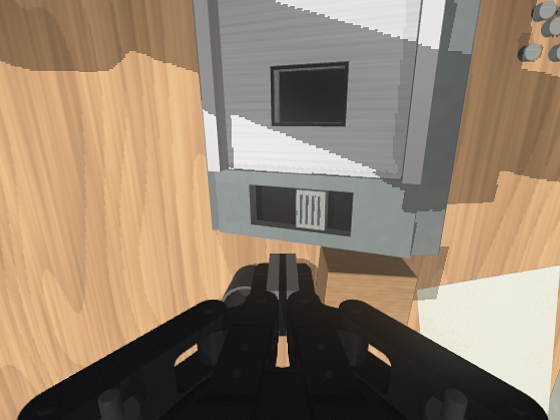

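The wrist view shows the slot corners at about (252,185), (353,192), (350,235) and (250,226). The slider's lower end is at col 296–298, and the pull corners are at (271,66), (348,62), (346,126) and (274,126). I'll cast these onto the 20° face plane and check them against the known sizes.

Run:
```python
from h import *
import pickle
w=pickle.load(open("w2.pkl","rb")); pt=vision.camera_params("top")
T=lambda a:np.array([[295+x/3.115-.3,130+y/3.6-.3] for x,y in a])
ws=np.array([(252,185),(353,192),(350,235),(250,226)],float)   # +y dn, +y up, -y up, -y dn
wp=np.array([(271,66),(348,62),(346,126),(274,126)],float)
ts=T([(275,310),(281,148),(341,148),(334,310)]); tp=T([(124,274),(124,167),(196,166),(193,274)])
print("tri slot",tri(w,ws,pt,ts).round(1).tolist(),tri(w,ws,pt,ts).mean(0).round(1))
print("tri pull",tri(w,wp,pt,tp).round(1).tolist(),tri(w,wp,pt,tp).mean(0).round(1))
def dims(name,uv,z,yaw):
    c,s=np.cos(np.radians(20)),np.sin(np.radians(20))
    ex=np.array([c*np.cos(yaw),c*np.sin(yaw),s]); ey=np.array([-np.sin(yaw),np.cos(yaw),0]); n=np.cross(ex,ey)
    P0=np.array([578,-208,z]) 
    X=plane(w,uv,P0,n); F=np.c_[X@ex,X@ey]
    print(name,z,"x len",round(F[[1,2],0].mean()-F[[0,3],0].mean(),1),"y wid",round(F[[0,1],1].mean()-F[[2,3],1].mean(),1),"centre",X.mean(0).round(1),
     "long-edge slope",((F[1,1]-F[0,1])/(F[1,0]-F[0,0])).round(3),((F[2,1]-F[3,1])/(F[2,0]-F[3,0])).round(3))
    return ex,ey,n,P0
for z in (110,116,122): dims("slot",ws,z,0); dims("pull",wp,z-4,0)
for z in (112,116,120): print("slider lower edge mid",z,plane(w,[(297,209)],np.array([578,-208,z-2]),np.array([-np.sin(np.radians(20)),0,np.cos(np.radians(20))])).round(1))
```

```text
tri slot [[531.1, -189.7, 87.6, 0.8], [628.7, -186.4, 133.1, 0.2], [628.0, -228.3, 135.4, 0.6], [529.8, -227.0, 112.2, 1.3]] [ 579.4 -207.9  117.1    0.7]
tri pull [[554.1, -76.8, 106.1, 0.6], [619.7, -76.1, 121.6, 0.5], [620.0, -127.7, 124.2, 1.1], [555.1, -129.6, 86.2, 0.5]] [ 587.2 -102.6  109.5    0.7]
slot 110 x len 106.4 y wid 45.0 centre [ 579.8 -210.6  110.6] long-edge slope 0.013 0.042
pull 106 x len 69.9 y wid 52.7 centre [ 587.4 -102.2  109.4] long-edge slope -0.005 0.011
slot 116 x len 104.3 y wid 44.1 centre [ 579.5 -208.7  116.5] long-edge slope 0.013 0.042
pull 112 x len 68.5 y wid 51.7 centre [ 586.9 -102.5  115.3] long-edge slope -0.005 0.011
slot 122 x len 102.1 y wid 43.2 centre [ 579.1 -206.8  122.4] long-edge slope 0.013 0.042
pull 118 x len 67.1 y wid 50.6 centre [ 586.5 -102.8  121.1] long-edge slope -0.005 0.011
slider lower edge mid 112 [[ 578.5 -210.   110.2]]
slider lower edge mid 116 [[ 578.3 -208.7  114.1]]
slider lower edge mid 120 [[ 578.1 -207.5  118. ]]
```

The slot measures 104×44 mm, as it should. The jamb surface is at z≈116 at the slot centre (579,−208), and the slider's lower end is at x≈577. I'll move to x=548, y=−208 above the empty part of the slot and stop at z=120.

play_rows --steps '[{"x":-0.6,"y":-0.7,"z":1.5,"turn":0,"claw":255},{"x":-1.3,"y":-1.6,"z":4,"turn":0,"claw":255},{"x":-1.4,"y":-1.6,"z":7,"turn":0,"claw":255},{"x":-1.4,"y":-1.6,"z":10,"turn":0,"claw":255},{"x":-1.4,"y":-1.6,"z":12.5,"turn":0,"claw":255},{"x":-1.4,"y":-1.6,"z":13.8,"turn":0,"claw":255},{"x":-1.4,"y":-1.6,"z":14.1,"turn":0,"claw":255},{"x":-1.4,"y":-1.6,"z":14.1,"turn":0,"claw":255}]'

```text
t: 2.6
ee_pos: [549.1, -207.1, 120.7]
ee_rot: [2.223, 2.219, 0.0]
contact_force: [0.6, -0.2, 0.0]
width: 0.2
grasp_force: 0.0
```

Run:
```python
from h import *
import pickle
o,r=tool(); w=vision.camera_params("wrist"); im=vision.snapshot("wrist")
pickle.dump(w,open("w3.pkl","wb")); a=im[:,:,::-1][120:330,180:400]; t=vision.snapshot("side")[95:215,245:365,::-1]
cv2.imwrite("pics/w3.png",np.hstack([cv2.resize(a,(440,420),interpolation=2),cv2.resize(t,(360,420),interpolation=2)]))
print(o['t'],o['ee_pos'],r.as_matrix().round(3)); print(o['q'].round(2),o['contact_force'])
```

```text
2.6 [ 549.0913113  -207.11326803  120.65967777] [[ 0.002  1.     0.   ]
 [ 1.    -0.002 -0.   ]
 [-0.     0.    -1.   ]]
[ 0.86  0.6  -0.72  1.8   0.48  0.93 -0.08] [ 0.55876375 -0.20819168  0.03035799]
```

View pics/w3.png

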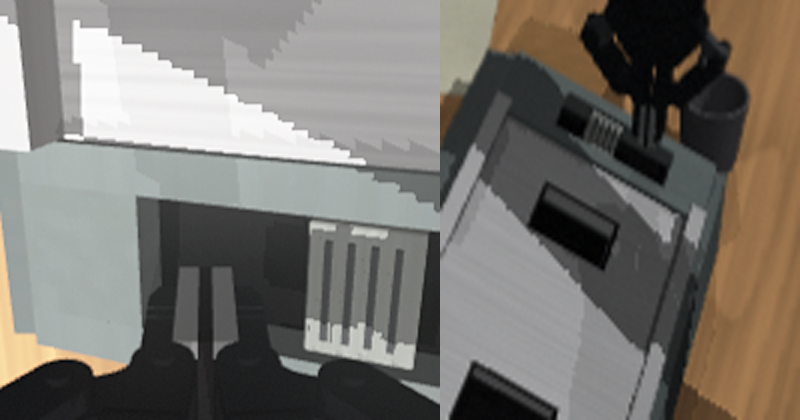

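The crop shows the closed fingertips over the empty part of the slot. They are about 5 mm off the middle of the free length on the low side, and the slider is to their right, still down. I'll shift +4 mm in x and descend 20 mm.

play_rows --steps '[{"x":0,"y":0.2,"z":0.2,"turn":0,"claw":255},{"x":0,"y":0.4,"z":0.5,"turn":0,"claw":255},{"x":0,"y":0.4,"z":0.9,"turn":0,"claw":255},{"x":0,"y":0.4,"z":1.3,"turn":0,"claw":255},{"x":0,"y":0.4,"z":1.6,"turn":0,"claw":255},{"x":0,"y":0.4,"z":1.9,"turn":0,"claw":255},{"x":0,"y":0.4,"z":2.0,"turn":0,"claw":255},{"x":0,"y":0.4,"z":2.0,"turn":0,"claw":255}]'

```text
t: 3.5
ee_pos: [552.9, -206.5, 100.1]
ee_rot: [-2.222, -2.22, 0.0]
contact_force: [-0.2, 0.2, 0.3]
width: -0.2
grasp_force: 0.0
```

No contact. I'll push up the slope in stages, with dz/dx = 0.364.

play_rows --steps '[{"x":0,"y":0.3,"z":-0.11,"turn":0,"claw":255},{"x":0,"y":0.7,"z":-0.25,"turn":0,"claw":255},{"x":0,"y":1.1,"z":-0.4,"turn":0,"claw":255},{"x":0,"y":1.5,"z":-0.55,"turn":0,"claw":255},{"x":0,"y":1.9,"z":-0.69,"turn":0,"claw":255},{"x":0,"y":2.3,"z":-0.84,"turn":0,"claw":255},{"x":0,"y":2.7,"z":-0.98,"turn":0,"claw":255},{"x":0,"y":3.0,"z":-1.09,"turn":0,"claw":255}]'

```text
t: 4.3
ee_pos: [583.2, -206.5, 111.3]
ee_rot: [-2.222, -2.22, 0.0]
contact_force: [-3.3, -0.2, 2.1]
width: -0.3
grasp_force: 2.0
```

play_rows --steps '[{"x":0,"y":0.15,"z":-0.05,"turn":0,"claw":255},{"x":0,"y":0.3,"z":-0.11,"turn":0,"claw":255},{"x":0,"y":0.4,"z":-0.15,"turn":0,"claw":255},{"x":0,"y":0.5,"z":-0.18,"turn":0,"claw":255},{"x":0,"y":0.6,"z":-0.22,"turn":0,"claw":255},{"x":0,"y":0.7,"z":-0.25,"turn":0,"claw":255},{"x":0,"y":0.75,"z":-0.27,"turn":0,"claw":255},{"x":0,"y":0.8,"z":-0.29,"turn":0,"claw":255}]'

```text
t: 5.1
ee_pos: [587.7, -206.6, 112.8]
ee_rot: [-2.219, -2.216, 0.007]
contact_force: [-10.0, 0.5, 2.2]
width: 0.2
grasp_force: 5.3
```

play_rows --steps '[{"x":0,"y":0.05,"z":-0.02,"turn":0,"claw":255},{"x":0,"y":0.1,"z":-0.04,"turn":0,"claw":255},{"x":0,"y":0.15,"z":-0.06,"turn":0,"claw":255},{"x":0,"y":0.2,"z":-0.07,"turn":0,"claw":255},{"x":0,"y":0.2,"z":-0.07,"turn":0,"claw":255},{"x":0,"y":0.25,"z":-0.09,"turn":0,"claw":255},{"x":0,"y":0.25,"z":-0.09,"turn":0,"claw":255},{"x":0,"y":0.25,"z":-0.09,"turn":0,"claw":255}]'

```text
t: 5.9
ee_pos: [587.8, -206.6, 112.8]
ee_rot: [-2.217, -2.214, 0.012]
contact_force: [-15.0, 0.8, 1.8]
width: -0.3
grasp_force: 7.2
```

It stopped at 15 N, at the lock's end stop. I'll back off, lift towards the pull and check.

play_rows --steps '[{"x":0,"y":-0.6,"z":0.1,"turn":0,"claw":255},{"x":0,"y":-1.4,"z":0.0,"turn":0,"claw":255},{"x":0,"y":-1.4,"z":-2,"turn":0,"claw":255},{"x":0,"y":-1.4,"z":-5,"turn":0,"claw":255},{"x":2,"y":-1.4,"z":-8,"turn":0,"claw":255},{"x":4,"y":-1.4,"z":-10,"turn":0,"claw":255},{"x":5,"y":-1.4,"z":-11,"turn":0,"claw":255},{"x":5,"y":-1.4,"z":-11,"turn":0,"claw":255}]'

```text
t: 6.7
ee_pos: [581.3, -154.7, 227.2]
ee_rot: [2.216, 2.221, 0.004]
contact_force: [0.5, 0.3, 0.6]
width: -0.0
grasp_force: 0.0
```

Run:
```python
from h import *
import pickle
o,r=tool(); w=vision.camera_params("wrist"); im=vision.snapshot("wrist")
pickle.dump(w,open("w4.pkl","wb")); cv2.imwrite("pics/w4.png",im[:,:,::-1])
print(o['t'],o['ee_pos'],r.as_matrix().round(3)); print(o['q'].round(2),o['contact_force'])
```

```text
6.7 [ 581.32443558 -154.68049666  227.17973328] [[-0.002  1.     0.005]
 [ 1.     0.002 -0.001]
 [-0.001  0.005 -1.   ]]
[ 0.8   0.5  -0.79  1.68  0.39  1.13 -0.09] [0.50153507 0.32841997 0.59431555]
```

View pics/w4.png

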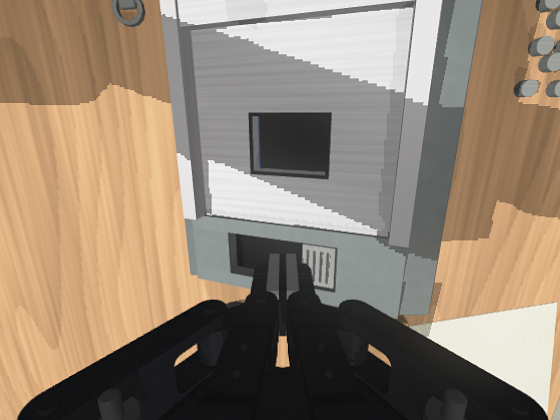

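The slider (cols 302–337) now sits at the upper end of the slot, so the lock is released. The pull's corners are at (249,113), (331,113), (329,178) and (251,173), and the front door's end is at rows 3–28. Now the pull position.

Run:
```python
from h import *
import pickle
w=pickle.load(open("w4.pkl","rb")); c,s=np.cos(np.radians(20)),np.sin(np.radians(20)); n=np.array([-s,0,c])
# +y dn,+y up,-y up,-y dn ; then slider lower edge, slot up edge, front door end upper edge mid
uv=[(249,113),(331,113),(329,178),(251,173)]
for z in (109,112.,115):
    X=plane(w,uv,np.array([579,-208,z]),n); print(z,X.round(1).tolist(),X.mean(0).round(1),"len",(X[1]-X[0])[0]/c)
X=plane(w,[(302,262),(337,268),(205,214),(388,237)],np.array([579,-208,115.]),n); print("slider lo, slot up, jamb/door edge",X.round(1).tolist())
X=plane(w,[(190,28),(413,3)],np.array([579,-208,112.])+14*n,n); print("front end",X.round(1).tolist())
print(shift([580,-103,150]))
```

```text
109 [[553.2, -77.2, 99.6], [619.1, -76.9, 123.6], [620.1, -128.0, 124.0], [553.4, -128.7, 99.7]] [ 586.4 -102.7  111.7] len 70.15747489865502
112.0 [[553.5, -77.2, 102.7], [618.7, -76.9, 126.4], [619.6, -127.4, 126.8], [553.7, -128.1, 102.8]] [ 586.4 -102.4  114.7] len 69.34890370784659
115 [[553.8, -77.1, 105.8], [618.2, -76.9, 129.3], [619.2, -126.8, 129.6], [554.0, -127.5, 105.9]] [ 586.3 -102.1  117.7] len 68.54033251703805
slider lo, slot up, jamb/door edge [[599.6, -206.0, 122.5], [629.6, -206.2, 133.4], [506.0, -171.6, 88.4], [666.0, -171.1, 146.7]]
front end [[509.5, -14.4, 101.6], [660.3, -13.3, 156.5]]
[ 5.35544846 -0.03268263  7.54697474]
```

play_rows --steps '[{"x":1.2,"y":0,"z":0.5,"turn":0,"claw":255},{"x":3,"y":0,"z":2,"turn":0,"claw":255},{"x":4.8,"y":0,"z":4.5,"turn":0,"claw":255},{"x":5.2,"y":0,"z":7,"turn":0,"claw":255},{"x":5.2,"y":0,"z":9,"turn":0,"claw":255},{"x":5.2,"y":0,"z":9.8,"turn":0,"claw":255},{"x":5.2,"y":0,"z":10,"turn":0,"claw":255},{"x":5.2,"y":0,"z":10,"turn":0,"claw":255}]'

```text
t: 7.55
ee_pos: [579.6, -104.8, 124.7]
ee_rot: [-2.223, -2.219, -0.0]
contact_force: [-0.1, -0.4, 0.2]
width: -0.3
grasp_force: 0.0
```

play_rows --steps '[{"x":0,"y":0,"z":0.2,"turn":0,"claw":255},{"x":0,"y":0,"z":0.5,"turn":0,"claw":255},{"x":0,"y":0,"z":0.9,"turn":0,"claw":255},{"x":0,"y":0,"z":1.3,"turn":0,"claw":255},{"x":0,"y":0,"z":1.6,"turn":0,"claw":255},{"x":0,"y":0,"z":1.9,"turn":0,"claw":255},{"x":0,"y":0,"z":2.1,"turn":0,"claw":255},{"x":0,"y":0,"z":2.1,"turn":0,"claw":255}]'

```text
t: 8.35
ee_pos: [579.4, -104.5, 103.6]
ee_rot: [-2.222, -2.22, 0.0]
contact_force: [-0.0, 0.3, 0.9]
width: -0.3
grasp_force: 0.0
```

In the pocket with no contact. I'll push +y, gently at first.

play_rows --steps '[{"x":0.4,"y":0,"z":0,"turn":0,"claw":255},{"x":0.8,"y":0,"z":0,"turn":0,"claw":255},{"x":1.1,"y":0,"z":0,"turn":0,"claw":255},{"x":1.4,"y":0,"z":0,"turn":0,"claw":255},{"x":1.7,"y":0,"z":0,"turn":0,"claw":255},{"x":2.1,"y":0,"z":0,"turn":0,"claw":255},{"x":2.5,"y":0,"z":0,"turn":0,"claw":255},{"x":2.9,"y":0,"z":0,"turn":0,"claw":255}]'

```text
t: 9.15
ee_pos: [579.6, -75.9, 104.1]
ee_rot: [2.223, 2.219, -0.001]
contact_force: [-0.3, -4.0, 2.1]
width: 0.1
grasp_force: 1.8
```

play_rows --steps '[{"x":0.5,"y":0,"z":0,"turn":0,"claw":255},{"x":1.0,"y":0,"z":0,"turn":0,"claw":255},{"x":1.5,"y":0,"z":0,"turn":0,"claw":255},{"x":2.0,"y":0,"z":0,"turn":0,"claw":255},{"x":2.5,"y":0,"z":0,"turn":0,"claw":255},{"x":3.0,"y":0,"z":0,"turn":0,"claw":255},{"x":3.4,"y":0,"z":0,"turn":0,"claw":255},{"x":3.6,"y":0,"z":0,"turn":0,"claw":255}]'

```text
t: 9.95
ee_pos: [579.5, -38.7, 104.0]
ee_rot: [-2.221, -2.221, -0.0]
contact_force: [-1.0, -3.0, 2.1]
width: -0.2
grasp_force: 1.6
```

play_rows --steps '[{"x":-0.4,"y":0,"z":0,"turn":0,"claw":255},{"x":-0.7,"y":0,"z":-0.3,"turn":0,"claw":255},{"x":-0.7,"y":0,"z":-2,"turn":0,"claw":255},{"x":-1.5,"y":0,"z":-5,"turn":0,"claw":255},{"x":-4,"y":0,"z":-9,"turn":0,"claw":255},{"x":-7,"y":0,"z":-12,"turn":0,"claw":255},{"x":-8,"y":0,"z":-13,"turn":0,"claw":255},{"x":-8,"y":0,"z":-13,"turn":0,"claw":255}]'

```text
t: 10.75
ee_pos: [580.7, -121.8, 236.4]
ee_rot: [2.224, 2.213, 0.003]
contact_force: [-0.2, 0.0, 0.4]
width: -0.1
grasp_force: 0.0
```

Run:
```python
from h import *
import pickle
o,r=tool(); w=vision.camera_params("wrist"); im=vision.snapshot("wrist")
pickle.dump(w,open("w5.pkl","wb")); cv2.imwrite("pics/w5.png",im[:,:,::-1])
print(o['t'],o['ee_pos'],r.as_matrix().round(3)); print(o['q'].round(2),o['contact_force'])
```

```text
10.75 [ 580.71244073 -121.78812691  236.37955603] [[ 0.005  1.     0.004]
 [ 1.    -0.005 -0.001]
 [-0.001  0.004 -1.   ]]
[ 0.77  0.47 -0.81  1.69  0.37  1.14 -0.15] [-0.16507123  0.03806513  0.36270221]
```

View pics/w5.png

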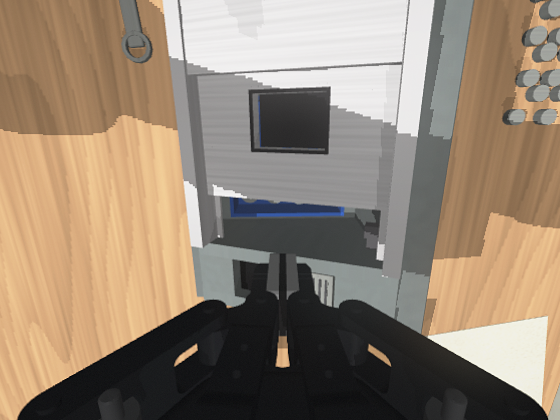

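The rear door is partly open. Its end runs along rows 193–209 and the jamb edge along rows 238–268, with a blue tray down in the bay. I'll measure the gap.

Run:
```python
from h import *
import pickle
w=pickle.load(open("w5.pkl","rb")); c,s=np.cos(np.radians(20)),np.sin(np.radians(20)); n=np.array([-s,0,c]); P=np.array([586.4,-102.4,114.7])
print("door end",plane(w,[(209,194),(295,202),(380,209)],P,n).round(1).tolist())
print("jamb",plane(w,[(222,240),(382,267)],P+4*n,n).round(1).tolist())
print("pull",plane(w,[(249,90),(330,87),(329,154),(251,150)],P,n).mean(0).round(1))
print("front",plane(w,[(190,76),(402,63)],P+14*n,n).round(1).tolist())
print(shift([580,-150,150]))
```

```text
door end [[507.8, -121.1, 86.1], [592.4, -120.8, 116.9], [661.3, -119.8, 142.0]]
jamb [[519.3, -167.4, 94.5], [665.9, -170.0, 147.9]]
pull [586.  -50.8 114.6]
front [[503.3, -14.1, 99.3], [661.1, -12.8, 156.8]]
[-3.02655604  0.0279065   8.46544419]
```

play_rows --steps '[{"x":-0.8,"y":0,"z":0.8,"turn":0,"claw":255},{"x":-2,"y":0,"z":3,"turn":0,"claw":255},{"x":-2.6,"y":0,"z":6,"turn":0,"claw":255},{"x":-2.6,"y":0,"z":9,"turn":0,"claw":255},{"x":-2.6,"y":0,"z":10.5,"turn":0,"claw":255},{"x":-2.6,"y":0,"z":11,"turn":0,"claw":255},{"x":-2.6,"y":0,"z":11,"turn":0,"claw":255},{"x":-2.6,"y":0,"z":11,"turn":0,"claw":255}]'

```text
t: 11.6
ee_pos: [580.5, -145.0, 125.0]
ee_rot: [2.221, 2.221, 0.002]
contact_force: [-0.2, -0.1, 0.3]
width: -0.3
grasp_force: 0.0
```

play_rows --steps '[{"x":0,"y":0,"z":0.3,"turn":0,"claw":255},{"x":0,"y":0,"z":0.7,"turn":0,"claw":255},{"x":0,"y":0,"z":1.1,"turn":0,"claw":255},{"x":0,"y":0,"z":1.5,"turn":0,"claw":255},{"x":0,"y":0,"z":1.9,"turn":0,"claw":255},{"x":0,"y":0,"z":2.3,"turn":0,"claw":255},{"x":0,"y":0,"z":2.5,"turn":0,"claw":255},{"x":0,"y":0,"z":2.5,"turn":0,"claw":255}]'

```text
t: 12.4
ee_pos: [579.3, -145.5, 98.6]
ee_rot: [-2.222, -2.22, 0.0]
contact_force: [-0.2, -0.2, 0.3]
width: 0.2
grasp_force: 0.0
```

play_rows --steps '[{"x":0.4,"y":0,"z":0,"turn":0,"claw":255},{"x":0.8,"y":0,"z":0,"turn":0,"claw":255},{"x":1.2,"y":0,"z":0,"turn":0,"claw":255},{"x":1.6,"y":0,"z":0,"turn":0,"claw":255},{"x":2.1,"y":0,"z":0,"turn":0,"claw":255},{"x":2.7,"y":0,"z":0,"turn":0,"claw":255},{"x":3.3,"y":0,"z":0,"turn":0,"claw":255},{"x":3.9,"y":0,"z":0,"turn":0,"claw":255}]'

```text
t: 13.2
ee_pos: [579.6, -106.5, 99.2]
ee_rot: [2.223, 2.22, -0.0]
contact_force: [-0.1, -3.5, 2.9]
width: 0.6
grasp_force: 2.0
```

play_rows --steps '[{"x":0.6,"y":0,"z":0,"turn":0,"claw":255},{"x":1.2,"y":0,"z":0,"turn":0,"claw":255},{"x":1.8,"y":0,"z":0,"turn":0,"claw":255},{"x":2.4,"y":0,"z":0,"turn":0,"claw":255},{"x":3.0,"y":0,"z":0,"turn":0,"claw":255},{"x":3.6,"y":0,"z":0,"turn":0,"claw":255},{"x":4.1,"y":0,"z":0,"turn":0,"claw":255},{"x":4.5,"y":0,"z":0,"turn":0,"claw":255}]'

```text
t: 14.0
ee_pos: [579.5, -60.8, 98.9]
ee_rot: [-2.222, -2.221, 0.0]
contact_force: [-1.3, -3.2, 2.9]
width: 0.4
grasp_force: 1.8
```

play_rows --steps '[{"x":0.3,"y":0,"z":0,"turn":0,"claw":255},{"x":0.6,"y":0,"z":0,"turn":0,"claw":255},{"x":0.9,"y":0,"z":0,"turn":0,"claw":255},{"x":1.2,"y":0,"z":0,"turn":0,"claw":255},{"x":1.4,"y":0,"z":0,"turn":0,"claw":255},{"x":1.6,"y":0,"z":0,"turn":0,"claw":255},{"x":1.8,"y":0,"z":0,"turn":0,"claw":255},{"x":2.0,"y":0,"z":0,"turn":0,"claw":255}]'

```text
t: 14.8
ee_pos: [579.4, -48.2, 99.0]
ee_rot: [2.225, 2.212, -0.01]
contact_force: [-2.7, -13.4, 5.0]
width: -0.1
grasp_force: 6.7
```

play_rows --steps '[{"x":0.1,"y":0,"z":0,"turn":0,"claw":255},{"x":0.2,"y":0,"z":0,"turn":0,"claw":255},{"x":0.3,"y":0,"z":0,"turn":0,"claw":255},{"x":0.4,"y":0,"z":0,"turn":0,"claw":255},{"x":0.5,"y":0,"z":0,"turn":0,"claw":255},{"x":0.6,"y":0,"z":0,"turn":0,"claw":255},{"x":0.6,"y":0,"z":0,"turn":0,"claw":255},{"x":0.6,"y":0,"z":0,"turn":0,"claw":255}]'

```text
t: 15.6
ee_pos: [579.3, -35.9, 98.9]
ee_rot: [-2.223, -2.22, 0.001]
contact_force: [-2.2, -3.2, 3.8]
width: 0.0
grasp_force: 2.2
```

play_rows --steps '[{"x":0.05,"y":0,"z":0,"turn":0,"claw":255},{"x":0.1,"y":0,"z":0,"turn":0,"claw":255},{"x":0.15,"y":0,"z":0,"turn":0,"claw":255},{"x":0.2,"y":0,"z":0,"turn":0,"claw":255},{"x":0.25,"y":0,"z":0,"turn":0,"claw":255},{"x":0.3,"y":0,"z":0,"turn":0,"claw":255},{"x":0.3,"y":0,"z":0,"turn":0,"claw":255},{"x":0.3,"y":0,"z":0,"turn":0,"claw":255}]'

```text
t: 16.4
ee_pos: [579.5, -32.8, 98.9]
ee_rot: [-2.223, -2.22, 0.001]
contact_force: [-2.4, -2.7, -1.5]
width: -0.1
grasp_force: 1.8
```

play_rows --steps '[{"x":0.05,"y":0,"z":0,"turn":0,"claw":255},{"x":0.1,"y":0,"z":0,"turn":0,"claw":255},{"x":0.15,"y":0,"z":0,"turn":0,"claw":255},{"x":0.2,"y":0,"z":0,"turn":0,"claw":255},{"x":0.2,"y":0,"z":0,"turn":0,"claw":255},{"x":0.2,"y":0,"z":0,"turn":0,"claw":255},{"x":0.2,"y":0,"z":0,"turn":0,"claw":255},{"x":0.2,"y":0,"z":0,"turn":0,"claw":255}]'

```text
t: 17.2
ee_pos: [579.5, -32.8, 98.9]
ee_rot: [2.223, 2.218, -0.003]
contact_force: [-2.2, -8.1, 0.2]
width: -0.0
grasp_force: 3.6
```

It stalls at y=−32.8 at the stop (−33.4 predicted). I'll retreat and check.

play_rows --steps '[{"x":-0.5,"y":0,"z":0,"turn":0,"claw":255},{"x":-1.5,"y":0,"z":0,"turn":0,"claw":255},{"x":-2.5,"y":0,"z":-0.5,"turn":0,"claw":255},{"x":-3,"y":0,"z":-3,"turn":0,"claw":255},{"x":-4,"y":0,"z":-7,"turn":0,"claw":255},{"x":-6,"y":0,"z":-11,"turn":0,"claw":255},{"x":-8,"y":0,"z":-15,"turn":0,"claw":255},{"x":-8,"y":0,"z":-16,"turn":0,"claw":255}]'

```text
t: 18.0
ee_pos: [582.4, -114.7, 264.2]
ee_rot: [2.223, 2.209, 0.006]
contact_force: [0.3, -0.1, 0.8]
width: -0.2
grasp_force: 0.0
```

Run:
```python
from h import *
import pickle
o,r=tool(); w=vision.camera_params("wrist"); im=vision.snapshot("wrist")
pickle.dump(w,open("w6.pkl","wb")); cv2.imwrite("pics/w6.png",im[:,:,::-1])
print(o['t'],o['ee_pos'],o['contact_force'])
```

```text
18.0 [ 582.35946421 -114.68623843  264.21431923] [ 0.3146871  -0.09216548  0.80889923]
```

View pics/w6.png

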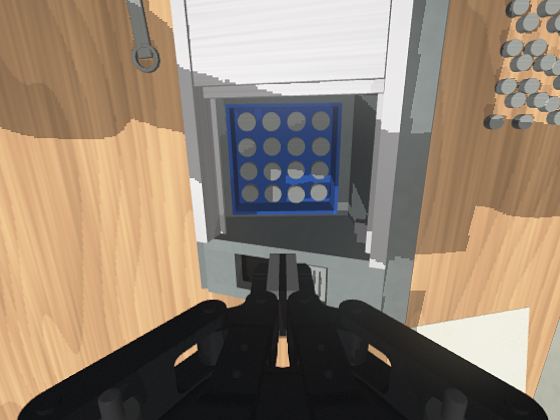

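The bay is open. The rear door's end (rows 80–98) is tucked just below the front door's end, and the lock (cols 308–327) is still up. I'll check the two end positions and hand in.

Run:
```python
from h import *
import pickle
w=pickle.load(open("w6.pkl","rb")); c,s=np.cos(np.radians(20)),np.sin(np.radians(20)); n=np.array([-s,0,c]); P=np.array([586.4,-102.4,114.7])
f=plane(w,[(193,86),(384,79)],P+14*n,n); d=plane(w,[(205,97),(383,92)],P,n)
print("front end y",f[:,1].round(1),"rear end y",d[:,1].round(1),"gap (10 expected)",(f-d)[:,1].mean().round(1))
if np.abs(f[:,1].mean()+13)<5 and abs((f-d)[:,1].mean()-10)<4: print(ctrl.job_done())
```

```text
front end y [-12.9 -13.1] rear end y [-22.1 -21.6] gap (10 expected) 8.9
the job is handed in; nothing more can be done
None
```

The lock is pushed fully up, the rear door is home on its catch behind the left-hand door, which is still shut, and I handed the job in at about 18 s with the arm clear; the verdict was not shown.

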